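# Open one filling valve and start the fill

## Task

Fill the empty jar: with the fingertips, push over the valve lever that stands in front of the open, lidless jar, all the way towards the jar, then lightly press the large start button and draw back clear. Leave the other two levers, the small rinse button, the jars and everything lying about where they are, and pick nothing up.

Things in the scene. Friction and masses are not known exactly. Their poses are not given: they have to be found in the camera images.
- filler: three-bay filling stand fixed to the bench: aluminium plinth 320 (x) by 370 (y) by 30 mm high. Origin at the centre of its underside; its x axis points from the levers (operator's side) to the jars, its y axis along the row of bays. Behind the jars a pipe manifold lies along y, 237 to 263 mm above the bench at x = +135 mm; thin spouts come down from it over the bays to 179 mm above the bench
- bay0 (a point): centre of the drip plate of bay 0, on top of the plinth, under its spout; bay 0 is at +120 mm along the filler's y, bay 1 in the middle, bay 2 at -120 mm. Lever 0 stands in line with it, on the operator's side
- bay1 (a point): centre of the drip plate of bay 1, on top of the plinth, under its spout; bay 0 is at +120 mm along the filler's y, bay 1 in the middle, bay 2 at -120 mm. Lever 1 stands in line with it, on the operator's side
- bay2 (a point): centre of the drip plate of bay 2, on top of the plinth, under its spout; bay 0 is at +120 mm along the filler's y, bay 1 in the middle, bay 2 at -120 mm. Lever 2 stands in line with it, on the operator's side
- lever0 (a joint): valve lever of bay 0: 0 = leaning fully to the operator (shut), 1.0 rad = fully over towards the jar (open, against a stop); starts within 0.12 of 0, stays where it is left, needs about 1 N at the knob. Its pivot, a level axle along the filler's y, is 52 mm above the bench and 160 mm from the bay's centre along the filler's -x, on a grey block 70 (x) by 50 (y) mm, top at 55 mm, axle barrel up to 65 mm
- lever0_tip (a point): centre of the round black knob, 26 mm across, on the end of bay 0's valve lever, a 10 mm thick steel rod that turns about its pivot 65 mm below. Shut, the knob is 31 mm from the pivot towards the operator and 109 mm above the bench; open, 31 mm from the pivot towards the jar at the same height; upright, 117 mm above the bench
- lever1 (a joint): valve lever of bay 1: 0 = leaning fully to the operator (shut), 1.0 rad = fully over towards the jar (open, against a stop); starts within 0.12 of 0, stays where it is left, needs about 1 N at the knob. Its pivot, a level axle along the filler's y, is 52 mm above the bench and 160 mm from the bay's centre along the filler's -x, on a grey block 70 (x) by 50 (y) mm, top at 55 mm, axle barrel up to 65 mm
- lever1_tip (a point): centre of the round black knob, 26 mm across, on the end of bay 1's valve lever, a 10 mm thick steel rod that turns about its pivot 65 mm below. Shut, the knob is 31 mm from the pivot towards the operator and 109 mm above the bench; open, 31 mm from the pivot towards the jar at the same height; upright, 117 mm above the bench
- lever2 (a joint): valve lever of bay 2: 0 = leaning fully to the operator (shut), 1.0 rad = fully over towards the jar (open, against a stop); starts within 0.12 of 0, stays where it is left, needs about 1 N at the knob. Its pivot, a level axle along the filler's y, is 52 mm above the bench and 160 mm from the bay's centre along the filler's -x, on a grey block 70 (x) by 50 (y) mm, top at 55 mm, axle barrel up to 65 mm
- lever2_tip (a point): centre of the round black knob, 26 mm across, on the end of bay 2's valve lever, a 10 mm thick steel rod that turns about its pivot 65 mm below. Shut, the knob is 31 mm from the pivot towards the operator and 109 mm above the bench; open, 31 mm from the pivot towards the jar at the same height; upright, 117 mm above the bench
- open_jar_mid (a point): the empty jar: white, 70 mm across, 95 mm high, with an open mouth and no lid. This point is on its axis, 50 mm above its foot. It stands in one of the three bays (within about 10 mm of the bay's centre)
- capped_a_mid (a point): one of the two filled jars: the same white jar closed with a white screw lid, 105 mm high in all. This point is on its axis, 50 mm above its foot. It stands in one of the other bays
- capped_b_mid (a point): one of the two filled jars: the same white jar closed with a white screw lid, 105 mm high in all. This point is on its axis, 50 mm above its foot. It stands in one of the other bays
- start_box: grey box fixed to the bench, 80 by 80 by 45 mm high, that carries the large start button; origin at the centre of its underside
- start_top (a point): centre of the top face of the start button: the larger of the two push buttons, a grey round cap 42 mm across, in a black collar 58 mm across. The cap's top is 67 mm above the bench, the collar's 57 mm. It presses straight down
- start (a joint): travel of the start button, 0 = up, 0.006 m = fully down; it starts to move at about 1.5 N, is fully down at 5 N, and springs back. It counts as pressed beyond 0.004 m; the box must not be pushed with more than 30 N
- rinse_top (a point): centre of the top face of the rinse button: a small grey round cap 20 mm across in a black collar 36 mm across, on a grey box of its own exactly like the start button's; its top is 67 mm above the bench. Not to be pressed
- rinse (a joint): travel of the rinse button, 0 = up, 0.006 m = fully down
- lid: loose white jar lid, 68 mm across and 16 mm high, lying on the plinth between levers and jars; origin at the centre of its underside
- gasket: loose black rubber ring, 52 mm across and 8 mm high, lying on the plinth between levers and jars; origin at the centre of its underside
- wrench: loose steel wrench lying flat on the bench beyond the button boxes, about 180 mm long; origin underneath it
- cleaner_mid (a point): white closed bottle, 64 mm across and 170 mm high, standing on the bench; this point is on its axis, 85 mm up
- funnel: steel funnel standing mouth down, 90 mm across and 85 mm high; origin at the centre of its underside
- pail: open steel beaker, 100 mm across the mouth and 90 mm high; origin at the centre of its underside

How it is judged:
By the outcome, as a careful person would: the job done as asked, in the order asked, and still so for the second after the job is handed in, with the robot touching nothing.
It also fails if it takes over 40 s, if anything falls off the work surface, if the arm or the gripper's body presses on something with over 40 N, if the wrist force passes 120 N, or if a joint passes its speed limit or range.

## Robot

A 6-joint arm with a two-finger parallel gripper is mounted at the origin on the work surface. World frame = base frame: x ahead of the robot, y to its left, z up, the work surface at z = 0. Lengths are in m, angles in rad, forces in N, time in s.
With the tool pointing down it reaches from about 0.3 to 0.775 m from the base axis. Payload 14.6 kg.
Tool frame: the origin (TCP) lies on the centre line of the jaws, within the pads' length; the fingertips stand 19 mm ahead of it and the grasp point (between the pads) is the TCP; z points along the fingers, y is the direction in which the jaws open and shut (so a half turn about z gives the same grasp; the last joint's range is limited). The gripper opens to 94 mm and grips with 3 to 60 N. Pads are 16 mm wide; open, the fingers measure 119 mm over their backs; the gripper's body (75 mm by 177 mm) begins 78 mm behind the grasp point.
Start: joints at [1.078, 0.3, 1.521, -0, 1.321, -0.067], TCP at [0.227, 0.501, 0.224] pointing down, gripper open.
Joint ranges: [-3.03, 3.03], [-0.79, 2.21], [0.23, 2.52], [-1.04, 4.18], [0, 3.07], [-2.55, 2.55]. Speed limits (rad/s): [2.22, 2.22, 2.57, 3.14, 3.14, 3.14].

## Interface

Orientations are given as [roll, pitch, yaw] about the fixed x, y, z axes, in that order (R = Rz(yaw) Ry(pitch) Rx(roll)).
In Python, from station import ctrl gives the robot as it stands. The module is installed in compiled form; this text tells all that it offers.
- The arm moves only by the shell command python3 -m creep 'ROWS' [FORCE]. ROWS is a JSON object of lists of equal length, an entry for each row: "translation": the shift along the world's x, y, z in mm, a list of three; "yaw": the turn about the world's z in rad; "gripper": the closure in counts, from 0 (fully open) to 255 (shut). A call has 1 to 5 rows; each row is the pose to reach, as a shift and turn from the pose measured when the call began; what a row does not reach only later rows make up. A row lasts 1/12 s, in which the tool goes at most 41.7 mm and 7.16 degrees, less where a joint would pass 70% of its speed; a pose out of reach is approached as far as the arm can. A call with a gripper value outside its range is refused whole. The fingers move at their own pace and stop on an object; FORCE is the grip in N (left out, the last holds). Time passes only in rows, so rows that repeat a pose let the fingers close. It gives the time, the measured TCP pose, the force and the opening at its end, in the units of the state.
- ctrl.get_obs(): the state, without advancing time (a new reading comes with each control period).
- ctrl.camera(name): name is "scene" or "side" or "wrist"; returns a dict with "pixels" (384x512x3 uint8, red, green, blue), "depth" (384x512 float32, m along the optical axis (not along the pixel's ray), 0 where there is no reading), "fx", "fy", "cx", "cy" (pixels), "R" (3x3) and "t" (3): a world point X has camera coordinates R X + t; the wrist camera has in their place "tool_from_camera" (4x4, takes a point from camera to tool coordinates, whose origin is the TCP and whose axes are the flange's). Camera axes: x right, y down, z forward; pixel columns grow to the right and rows downward; lengths in m; the calibration is good to about 2 mm. The wrist camera is an equidistant fisheye: a pixel r from the principal point sees the ray r / f radians off the axis. A picture is of the moment at which its call begins: read the wrist's pose just before it.
- ctrl.hand_in(): hands the job in, once; it reports no verdict.
The state is a dict: "time_s": time; "qpos": joint angles; "joint_vel": joint speeds; "tau": joint torques, N m; "ee_pos": TCP position; "eef_rot": TCP orientation; "force": force on the tool from outside, world axes, zero at the start; "moment": the same for the moment, N m; "grip_width": finger opening in m.
Only numpy, scipy, OpenCV 4.12 (cv2) and the standard library are available. Lean on these libraries where they do the work, as an engineer would, in place of code of your own. Each camera call takes 0.05 s, during which the arm holds its last target. There are 200 camera calls.

## Working session

There is one attempt and no reset: what is moved stays moved. The work goes in short steps, Python scripts to look and compute and a shell command to move; the robot and the scene stay as the last step left them, time stands still between calls to the robot, and variables do not carry over. Pictures are saved under pics/ and viewed, about 8 in all and at most 12, crops included, and the job is handed in when it is done.

```bash
mkdir -p pics; cat > h.py <<'E'
import numpy as np, cv2
from station import ctrl
def snap(n,f):
    c=ctrl.camera(n); np.savez(f'pics/{f}.npz',**c); cv2.imwrite(f'pics/{f}.png',cv2.resize(c['pixels'][:,:,::-1],None,fx=1.5,fy=1.5,interpolation=cv2.INTER_CUBIC)); return c
def world(c):
    d=c['depth']; v,u=np.mgrid[:d.shape[0],:d.shape[1]]
    P=np.stack([(u-c['cx'])/c['fx']*d,(v-c['cy'])/c['fy']*d,d],-1)
    return (P-c['t'])@c['R']
E
python3 - <<'E'
from h import *
o=ctrl.get_obs(); print(o)
for n in('scene','side'):
    c=snap(n,n+'0'); print(n,-c['R'].T@c['t'],c['R'])
E
```

```text
{'time_s': 0.0, 'qpos': array([ 1.07841249e+00,  3.00488280e-01,  1.52154789e+00,  3.04835081e-05,
        1.32067891e+00, -6.66205153e-02]), 'joint_vel': array([-7.02068106e-04,  2.49839504e-04,  2.98485709e-04,  5.67946385e-04,
        9.58595802e-05, -9.13404410e-04]), 'tau': array([ 8.91903583e-04, -5.31808662e+01, -3.52730048e+01,  7.08295754e-02,
        2.44613760e-02, -4.78972015e-05]), 'ee_pos': array([0.22705982, 0.50069917, 0.22389093]), 'eef_rot': array([-3.14047468e+00, -1.04182179e-04,  2.71582171e+00]), 'force': array([-0.47114658, -0.16501129,  0.57875884]), 'moment': array([-0.01780054,  0.01880173, -0.05787682]), 'grip_width': 0.0941444947025756}
scene [0.85277771 0.77124905 0.93824538] [[-0.94419792  0.32937359 -0.00182315]
 [ 0.24346839  0.69418864 -0.67736642]
 [-0.221841   -0.64001185 -0.73564353]]
side [ 0.06180053 -0.73208555  1.12534185] [[ 0.80066373 -0.59903221 -0.00990008]
 [-0.45371961 -0.59548268 -0.66297729]
 [ 0.39124942  0.53531373 -0.74857404]]
```

View pics/scene0.png

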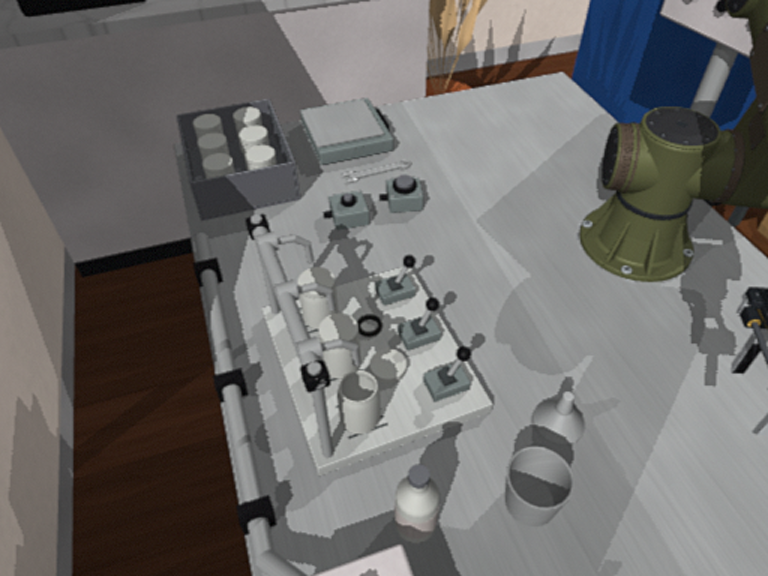

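View pics/side0.png

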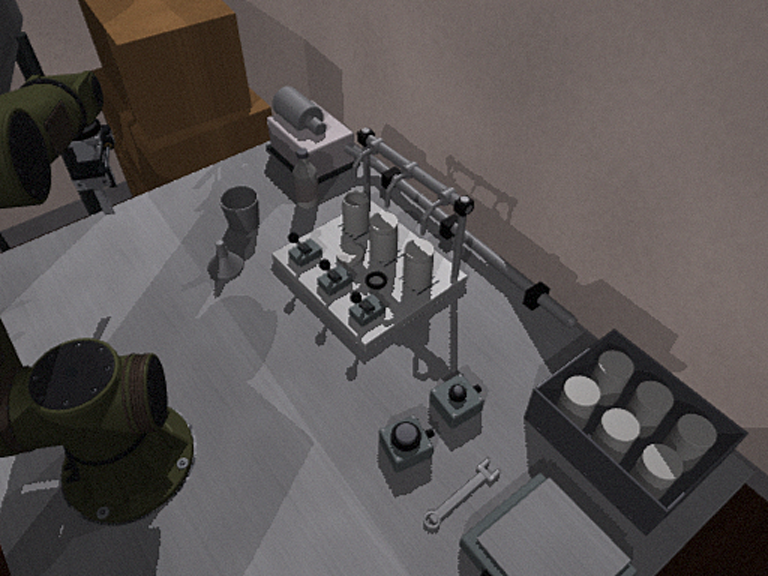

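The open mouth shows on the jar at scene (360,385), which is the bay nearest the bottle. Its lever knob is at scene (464,354) and side (294,238). The large start cap is at scene (405,184) and side (405,434). The rinse button is at scene (348,200). Next I'll measure these and check with an enlarged crop.

```bash
python3 - <<'E'
from h import *
S=np.load('pics/scene0.npz'); D=np.load('pics/side0.npz')
pts={'k0':((464,354),(294,238)),'k1':((432,304),(325,265)),'k2':((409,261),(356,297)),'start':((405,184),(405,434)),'rinse':((348,200),(458,393)),'jar':((360,380),(355,200)),'gasket':((370,325),(376,282))}
for n,(a,b) in pts.items():
    Ps=[];out=[]
    for c,p in((S,a),(D,b)):
        W=world(c);u,v=int(p[0]/1.5),int(p[1]/1.5)
        w=W[v-1:v+2,u-1:u+2].reshape(-1,3); out.append(np.median(w,0).round(3))
        K=np.array([[c['fx'],0,c['cx']],[0,c['fy'],c['cy']],[0,0,1]])
        Ps.append(K@np.c_[c['R'],c['t']])
    X=cv2.triangulatePoints(Ps[0],Ps[1],np.array(a)/1.5,np.array(b)/1.5)
    print(n,*out,'tri',(X[:3]/X[3]).ravel().round(3))
def crop(c,u0,u1,v0,v1): return cv2.resize(c['pixels'][v0:v1,u0:u1,::-1],(400,400),interpolation=cv2.INTER_CUBIC)
cv2.imwrite('pics/crop.png',np.hstack([crop(S,185,335,160,310),crop(D,170,320,90,240)]))
# plinth top points
for c in(S,D):
    W=world(c); m=(abs(W[...,2]-.03)<.004)&(W[...,0]>.3)&(W[...,0]<.9)&(abs(W[...,1]-.1)<.4)&(c['depth']>0)
    n,l,st,_=cv2.connectedComponentsWithStats(m.astype(np.uint8)); k=1+st[1:,4].argmax()
    q=W[l==k][:,:2]; r=cv2.minAreaRect((q*1000).astype(np.float32)); print('plinth',r,len(q))
E
```

```text
k0 [0.541 0.239 0.12 ] [0.535 0.221 0.119] tri [0.537 0.23  0.107]
k1 [0.549 0.117 0.122] [0.54  0.102 0.119] tri [0.546 0.109 0.11 ]
k2 [ 0.551 -0.002  0.119] [ 0.541 -0.017  0.119] tri [ 0.547 -0.01   0.109]
start [ 0.451 -0.292  0.067] [ 0.442 -0.312  0.069] tri [ 0.446 -0.307  0.054]
rinse [ 0.591 -0.287  0.061] [ 0.581 -0.304  0.064] tri [ 0.589 -0.299  0.051]
jar [0.715 0.213 0.094] [0.742 0.27  0.092] tri [0.721 0.235 0.126]
gasket [0.651 0.054 0.03 ] [0.649 0.056 0.03 ] tri [0.65  0.056 0.03 ]
plinth ((670.041259765625, 118.35305786132812), (320.0829162597656, 372.28936767578125), 2.904250144958496) 6354
plinth ((668.4393310546875, 116.31806945800781), (321.910400390625, 375.6244812011719), 3.3016722202301025) 3202
```

View pics/crop.png

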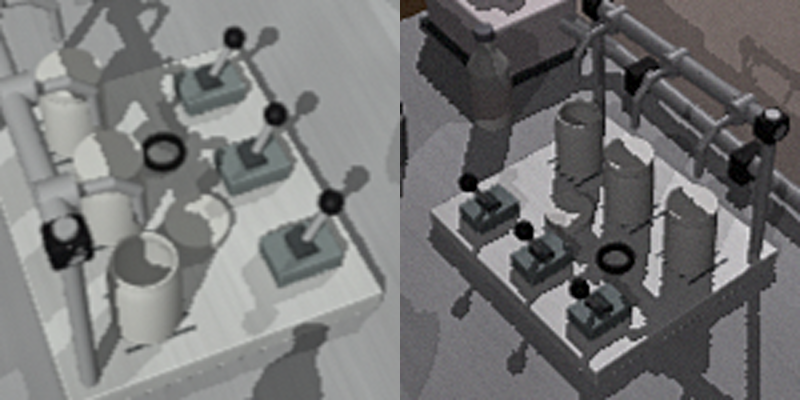

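Both views agree: the open jar is in bay 0 (+y). The filler's yaw is about 0.05 rad, its centre about (0.669, 0.117), the shut knob 0 about (0.537, 0.230), and the plinth size matches. I'll go to a point behind knob 0 with the jaws shut and aligned.

```bash
python3 -m creep '{"translation":[[29,-29,0],[58,-58,0],[87,-88,0],[116,-118,0],[145,-148,0]],"yaw":[0.1,0.2,0.3,0.4,0.47],"gripper":[255,255,255,255,255]}' 10; python3 -m creep '{"translation":[[29,-29,0],[58,-58,0],[87,-88,0],[110,-115,0],[120,-124,0]],"yaw":[0.02,0.02,0.02,0.02,0.02],"gripper":[255,255,255,255,255]}'
```

```text
time_s: 0.52
ee_pos: [0.3728, 0.3511, 0.2238]
eef_rot: [-3.14, -0.0, -3.092]
force: [0.8, 0.5, 0.2]
grip_width: 0.0642
time_s: 0.93
ee_pos: [0.4949, 0.2237, 0.2234]
eef_rot: [-3.14, -0.001, -3.075]
force: [0.8, 0.3, 0.3]
grip_width: 0.0305
```

```bash
python3 -m creep '{"translation":[[0,5,-30],[0,5,-60],[0,5,-90],[0,5,-106],[0,5,-106]],"yaw":[-0.02,-0.02,-0.02,-0.02,-0.02],"gripper":[255,255,255,255,255]}'; python3 - <<'E'
from h import *
a=snap('scene','s1');b=snap('side','d1')
def crop(c,u0,u1,v0,v1): return cv2.resize(c['pixels'][v0:v1,u0:u1,::-1],(400,400),interpolation=cv2.INTER_CUBIC)
cv2.imwrite('pics/crop1.png',np.hstack([crop(a,235,355,160,280),crop(b,150,270,110,230)]))
E
```

```text
time_s: 1.35
ee_pos: [0.493, 0.2284, 0.1137]
eef_rot: [-3.138, -0.007, -3.094]
force: [0.4, -0.4, -0.3]
grip_width: 0.0008
```

View pics/crop1.png

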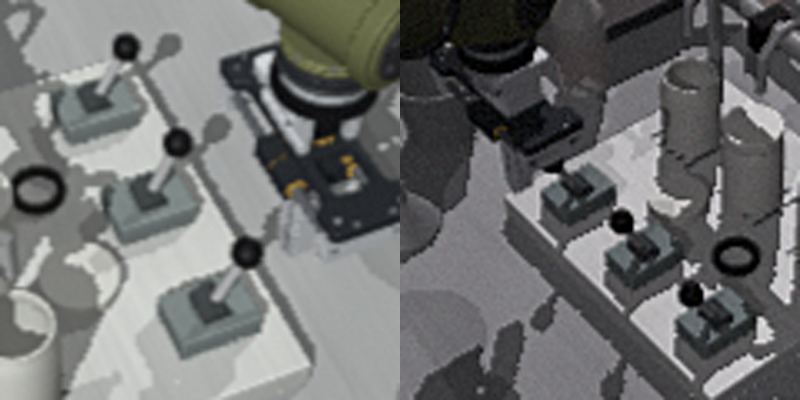

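The closed fingers are just behind knob 0 (left crop, 245,250) and level with it. Next is the push along the filler's x.

```bash
python3 -m creep '{"translation":[[20,1,2],[38,2,3],[54,3,4],[66,3,4],[72,4,4]],"yaw":[0,0,0,0,0],"gripper":[255,255,255,255,255]}'; python3 -m creep '{"translation":[[5,0,0],[9,0,0],[12,1,0],[14,1,0],[14,1,0]],"yaw":[0,0,0,0,0],"gripper":[255,255,255,255,255]}'
```

```text
time_s: 1.87
ee_pos: [0.5683, 0.2333, 0.1235]
eef_rot: [-3.14, 0.001, -3.095]
force: [-1.7, -1.0, -0.3]
grip_width: 0.0005
time_s: 2.28
ee_pos: [0.5744, 0.234, 0.1236]
eef_rot: [-3.137, -0.021, -3.093]
force: [-66.6, -12.2, 31.0]
grip_width: 0.0004
```

The fingers have reached the stop (66 N), so I'll back off and look.

```bash
python3 -m creep '{"translation":[[-10,0,0],[-25,-1,0],[-40,-2,10],[-45,-2,45],[-45,-2,85]],"yaw":[0,0,0,0,0],"gripper":[255,255,255,255,255]}'; python3 - <<'E'
from h import *
a=snap('scene','s2');b=snap('side','d2')
def crop(c,u0,u1,v0,v1): return cv2.resize(c['pixels'][v0:v1,u0:u1,::-1],(400,400),interpolation=cv2.INTER_CUBIC)
cv2.imwrite('pics/crop2.png',np.hstack([crop(a,235,355,160,280),crop(b,150,270,110,230)]))
E
```

```text
time_s: 2.7
ee_pos: [0.5274, 0.232, 0.209]
eef_rot: [-3.136, -0.024, -3.093]
force: [0.8, -0.6, -0.2]
grip_width: -0.0001
```

View pics/crop2.png

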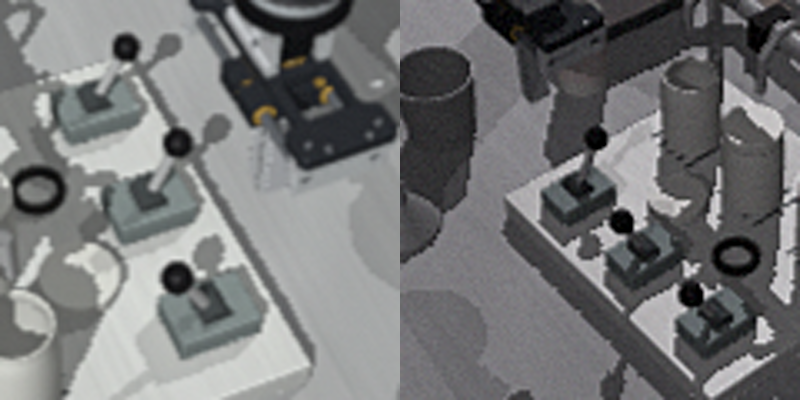

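Lever 0 now leans towards the jar, while levers 1 and 2, the gasket and the jars haven't moved. I'll quantify its angle and refine the start button position.

```bash
python3 - <<'E'
from h import *
S=np.load('pics/s2.npz'); D=np.load('pics/d2.npz')
P=[np.array([[c['fx'],0,c['cx']],[0,c['fy'],c['cy']],[0,0,1]])@np.c_[c['R'],c['t']] for c in(S,D)]
f=lambda x,y,u0,v0:np.array([x*.3+u0-.35,y*.3+v0-.35])
ab={'k0':((177,277),(196,138)),'k1':((177,142),(221,221)),'k2':((125,47),(291,293))}
for n,(a,b) in ab.items():
    X=cv2.triangulatePoints(P[0],P[1],f(*a,235,160),f(*b,150,110)); print(n,(X[:3]/X[3]).ravel().round(4))
for nm,c in(('scene',S),('side',D)):
    W=world(c); z=W[...,2]
    for lab,x,y in(('start',.446,-.303),('rinse',.588,-.297)):
        m=(np.hypot(W[...,0]-x,W[...,1]-y)<.045)&(c['depth']>0)
        for lo,hi in((.0625,.075),(.053,.0615),(.04,.05)):
            q=W[m&(z>lo)&(z<hi)]
            if len(q)>4: print(nm,lab,lo,len(q),'mid',((q.max(0)+q.min(0))/2).round(4),'size',np.ptp(q,0).round(3))
    cv2.imwrite(f'pics/st_{nm}.png',0*z)
a=cv2.resize(S['pixels'][100:160,205:305,::-1],(800,480)[:2],interpolation=cv2.INTER_CUBIC)[:, :]
cv2.imwrite('pics/btn.png',np.hstack([cv2.resize(S['pixels'][105:165,210:300,::-1],(400,267)),cv2.resize(D['pixels'][240:330,245:335,::-1],(267,267))]))
E
```

```text
k0 [0.5952 0.2334 0.1092]
k1 [0.5461 0.1108 0.1127]
k2 [ 0.5473 -0.009   0.1103]
scene start 0.0625 75 mid [ 0.447  -0.3079  0.0678] size [0.039 0.043 0.011]
scene start 0.053 67 mid [ 0.4461 -0.3054  0.0574] size [0.057 0.058 0.008]
scene start 0.04 145 mid [ 0.4468 -0.3018  0.045 ] size [0.083 0.08  0.01 ]
scene rinse 0.0625 20 mid [ 0.587  -0.2942  0.0668] size [0.018 0.027 0.008]
scene rinse 0.053 40 mid [ 0.5889 -0.2944  0.0571] size [0.034 0.03  0.008]
scene rinse 0.04 246 mid [ 0.5882 -0.2971  0.0451] size [0.082 0.087 0.01 ]
side start 0.0625 155 mid [ 0.4424 -0.3099  0.0672] size [0.044 0.04  0.009]
side start 0.053 135 mid [ 0.4446 -0.3082  0.0572] size [0.057 0.056 0.008]
side start 0.04 303 mid [ 0.4456 -0.3059  0.0452] size [0.084 0.083 0.009]
side rinse 0.0625 34 mid [ 0.5865 -0.2983  0.0665] size [0.019 0.02  0.007]
side rinse 0.053 68 mid [ 0.5866 -0.298   0.0572] size [0.04  0.036 0.008]
side rinse 0.04 438 mid [ 0.5865 -0.2977  0.045 ] size [0.08  0.083 0.01 ][ WARN:0@0.662] global loadsave.cpp:1063 imwrite_ Unsupported depth image for selected encoder is fallbacked to CV_8U.
```

View pics/btn.png

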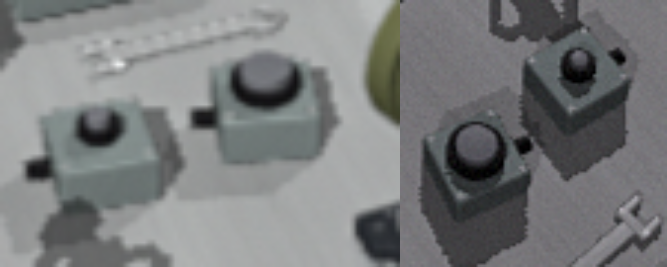

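Knob 0 is at (0.595, 0.233, 0.109), which matches fully open, and the height agrees. The start cap centre is about (0.4455, -0.307), and its 0.067 m height, 42 mm cap and 58 mm collar all check. I'll traverse above it.

```bash
python3 -m creep '{"translation":[[-6,-39,0],[-12,-79,0],[-18,-119,0],[-24,-159,0],[-30,-199,0]],"yaw":[0,0,0,0,0],"gripper":[255,255,255,255,255]}'; python3 -m creep '{"translation":[[-6,-39,0],[-12,-79,0],[-18,-119,0],[-24,-159,0],[-30,-199,0]],"yaw":[0,0,0,0,0],"gripper":[255,255,255,255,255]}';python3 -m creep '{"translation":[[-6,-39,0],[-12,-79,0],[-18,-119,0],[-21,-139,0],[-21,-141,0]],"yaw":[0,0,0,0,0],"gripper":[255,255,255,255,255]}'
```

```text
time_s: 3.22
ee_pos: [0.5004, 0.0325, 0.217]
eef_rot: [-3.14, -0.008, -3.092]
force: [1.1, -0.5, 0.2]
grip_width: 0.0004
time_s: 3.63
ee_pos: [0.4698, -0.1682, 0.2179]
eef_rot: [-3.139, -0.006, -3.092]
force: [0.4, 0.5, -0.7]
grip_width: 0.0007
time_s: 4.05
ee_pos: [0.4479, -0.3123, 0.2182]
eef_rot: [-3.138, -0.006, -3.095]
force: [0.3, 0.3, -0.4]
grip_width: 0.0008
```

```bash
python3 -m creep '{"translation":[[-2,5,-35],[-2,5,-70],[-2,5,-100],[-2,5,-115],[-2,5,-115]],"yaw":[0,0,0,0,0],"gripper":[255,255,255,255,255]}'; python3 - <<'E'
from h import *
print(ctrl.get_obs()['ee_pos'],ctrl.get_obs()['force'])
a=snap('scene','s3');b=snap('side','d3')
cv2.imwrite('pics/btn2.png',np.hstack([cv2.resize(a['pixels'][85:165,210:300,::-1],(450,400)),cv2.resize(b['pixels'][240:330,220:310,::-1],(350,400))]))
E
```

```text
time_s: 4.47
ee_pos: [0.445, -0.3054, 0.1005]
eef_rot: [-3.141, -0.009, -3.095]
force: [0.5, -0.7, 0.1]
grip_width: 0.0005
[ 0.44501181 -0.30544857  0.10046907] [ 0.45736921 -0.73147519  0.07752868]
```

View pics/btn2.png

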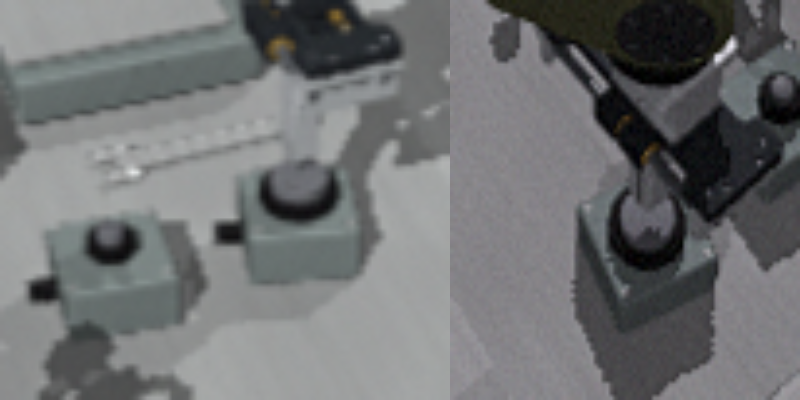

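The fingertips are over the large cap (left crop 300,170), so I'll press gently.

```bash
python3 -m creep '{"translation":[[0,-1,-5],[0,-1,-10],[0,-1,-14],[0,-1,-16],[0,-1,-16]],"yaw":[0,0,0,0,0],"gripper":[255,255,255,255,255]}'
```

```text
time_s: 4.98
ee_pos: [0.4463, -0.3077, 0.0879]
eef_rot: [-3.138, -0.005, -3.095]
force: [-0.1, 0.3, 0.0]
grip_width: 0.0007
```

```bash
python3 -m creep '{"translation":[[0,0,-2],[0,0,-4],[0,0,-5],[0,0,-5]],"yaw":[0,0,0,0],"gripper":[255,255,255,255]}'
```

```text
time_s: 5.32
ee_pos: [0.4465, -0.3079, 0.083]
eef_rot: [-3.137, -0.005, -3.095]
force: [0.6, -0.2, 3.5]
grip_width: 0.0006
```

```bash
python3 -m creep '{"translation":[[0,0,-1],[0,0,-2],[0,0,-3],[0,0,-3]],"yaw":[0,0,0,0],"gripper":[255,255,255,255]}'
```

```text
time_s: 5.65
ee_pos: [0.4465, -0.3079, 0.0803]
eef_rot: [-3.137, -0.005, -3.095]
force: [-1.4, 0.1, 6.1]
grip_width: 0.0006
```

At 6.1 N and 6 mm of travel the button is fully down. I'll draw back and check.

```bash
python3 -m creep '{"translation":[[0,0,10],[0,0,35],[0,0,70],[0,0,110],[0,0,130]],"yaw":[0,0,0,0,0],"gripper":[255,255,255,255,255]}';python3 -m creep '{"translation":[[-10,0,0],[-20,0,0],[-20,0,0],[-20,0,0],[-20,0,0]],"yaw":[0,0,0,0,0],"gripper":[255,255,255,255,255]}'; python3 - <<'E'
from h import *
a=snap('scene','s4');b=snap('side','d4')
cv2.imwrite('pics/end.png',np.hstack([cv2.resize(a['pixels'][90:320,160:390,::-1],(400,400)),cv2.resize(b['pixels'][70:350,130:410,::-1],(400,400))]))
P0=np.load('pics/s2.npz');W0,W=world(P0),world(a)
print(ctrl.get_obs()['force'])
for n,(x,y) in {'start':(.4455,-.307),'rinse':(.587,-.298)}.items():
    m=(np.hypot(W[...,0]-x,W[...,1]-y)<.02)&(abs(W[...,2]-.067)<.01); print(n,np.percentile(W[m][:,2],80).round(4))
E
```

```text
time_s: 6.07
ee_pos: [0.447, -0.3083, 0.215]
eef_rot: [-3.134, -0.001, -3.095]
force: [0.2, 0.4, 0.9]
grip_width: 0.0001
time_s: 6.48
ee_pos: [0.4266, -0.3081, 0.2138]
eef_rot: [-3.136, -0.003, -3.095]
force: [0.4, -0.0, -0.8]
grip_width: 0.0006
[-0.88684273  0.30369177  0.3207208 ]
start 0.0691
rinse 0.0683
```

View pics/end.png

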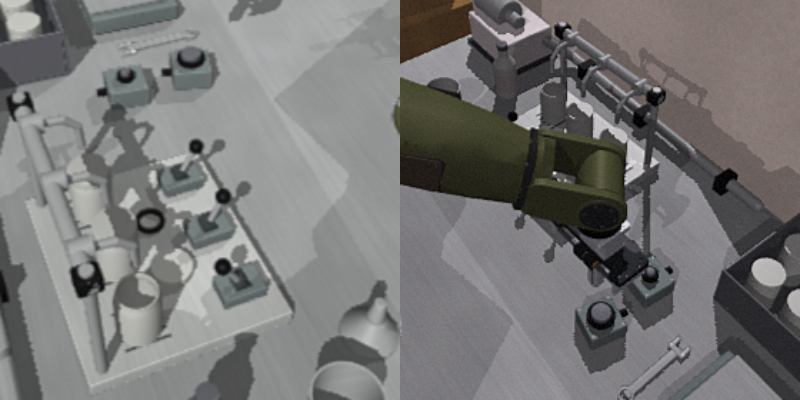

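Lever 0 is still over towards the open jar (left crop 223,267). Levers 1 and 2 are unmoved, the start button is up again, and the robot is clear.

```bash
python3 -c "
from station import ctrl
print(ctrl.hand_in())"
```

```text
the job is handed in; nothing more can be done
None
```

The job is done and handed in at about 6.5 s of robot time; the hand-in gives no verdict.

- **Lever:** The open jar stands in bay 0. I pushed lever 0 over with the closed fingertips until it met its stop, and it stayed there. The knob measured (0.595, 0.233, 0.109) m, which matches fully open.
- **Start button:** I pressed it to 6.1 N and about 6 mm of travel, which is fully down. It sprang back when I withdrew. The tool ended about 130 mm above it and touching nothing.
- **Everything else:** In the last pictures levers 1 and 2, the rinse button, the jars, the gasket and the lid look unmoved. I judged this by eye.

**Checks that fell short:**
- The push against the lever's stop peaked at about 75 N of wrist force, harder than intended. It was on the fingertips and below the 120 N limit.
- Lever 0's exact angle could only be confirmed to within a few millimetres at the knob.
- At the end, the arm hid part of the filler in the side view, so only the scene camera showed all of it.

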